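Clamp a batten in the drilling jig with an extension bar and start the extractor

TASK

Push the dark wooden batten along the drilling jig until its end is home against the far stop, then take the steel channel bar from its cradle, fit it over the toggle clamp's short handle and swing the handle with it past the dead point until the clamp stays locked on the batten. Lay the bar back lengthwise on its cradle, the open side down, and only then start the dust extractor by pulling the knob on the grey box fully out and letting it spring back. Move the clamp handle only with the bar, never with the gripper itself, and leave the glue bottle, the offcut and the square where they are.

Things in the scene. Friction and masses are not known exactly. Their poses are not given: they have to be found in the camera images.
- jig: Fixed plywood jig board 310 x 245 x 18 mm thick on the table, spanning jig x -160 to +150, y -197 to +48 mm. Origin at table height on the batten track's centre line; x points away from the robot along the track, to the stop. A fence flanks the track on +y (face at y +15, x -65 to +120, top 40 above table), two guide blocks on -y (face y -20, x -65..-35 and 60..90, top 34).
- stop_face (a point): Middle of the end stop's near face, at jig (120, 0), 30 mm above the table; axes as the jig's. The wooden stop is 66 mm wide, its top 44 above the table. A batten that is home touches it.
- batten: Loose dark hardwood batten 190 x 30 x 24 mm, about 0.11 kg, lying on the board in the track (18 to 42 above the table). Origin at the centre of its underside, x along its length. It starts 30 to 55 mm short of the stop; home, its centre is at jig x +25 and its near end at jig x -70, 5 mm out of the guides, free to be pushed by its end.
- clamp (a joint): Angle of the clamp handle about its upright pivot, rad, growing clockwise from above: 0 = open, 1.5 = end stop, locked. It starts open. An inner spring resists with up to 1.5 N m up to the dead point at about 1.2, then drives the handle on to 1.5 and holds it there (about 0.9 N m). Let go before the dead point, the handle springs back open (below 0.1).
- handle: Short steel clamp handle: level flat bar 12 mm wide, 14 high (48 to 62 above the table), 12 to 105 mm from the pivot, whose boss is 28 mm wide and up to 65 high. Origin on the pivot axis at table height, jig (-10, -130); x outward along the handle. At joint 0 its x is 1.07 rad clockwise of jig x, at 1.5 it is 2.57. Under it beyond 20 mm is only board and low plate.
- handle_pivot (a point): Point on the pivot axis at the handle's mid height (55 mm above the table); axes as handle.
- handle_tip (a point): Centre of the handle's outer end, 105 mm from the pivot, 55 mm above the table; axes as handle.
- foot: Rubber foot, 22 mm wide, 22 to 38 mm above the table, on the clamp's plunger at jig x -10; it moves with the handle towards the fence (jig +y) and presses the batten against it with about 10 N when locked. Origin at table height, 15 mm behind its pressing face.
- bar: Loose steel channel bar, 200 mm long (x), 26 wide, 24 high, 0.28 kg: upside-down U, open below and at both ends, walls 4 mm, inside 18 wide, 20 deep; ends alike. Origin at its underside's centre, z up. Underside 26 above the table on the cradle, 42 when sunk fully over the handle. Fit it over the handle's outer 40 to 70 mm (bar centre some 150 mm from the pivot), clear of the boss.
- cradle: Fixed wooden rest for the bar: board 190 x 80 x 10 mm with two cross bearers 26 mm wide (at x = -65 and +65, 80 mm long in y), flat tops 26 above the table. Origin at the centre of its underside, x along the bar's length.
- knob (a joint): How far the black start knob is pulled up out of the grey box, m: 0 = at rest, 0.012 = fully out. Its spring pulls it back with 1.4 N at rest to 5.6 N fully out.
- knob_grip (a point): Centre of the black start knob, a cylinder 30 mm in diameter and 30 mm high, axis upright, on top of a fixed grey box 80 x 80 x 45 mm; this point lies 71 mm above the table at rest (knob 56 to 86), and the knob is pulled straight up.
- glue: Bystander: yellow glue bottle, 56 mm diameter, 150 mm high, standing; origin at its base.
- offcut: Bystander: wooden offcut 90 x 50 x 35 mm; origin at the centre of its underside.
- square: Bystander: try square lying flat, wooden stock 100 x 22 x 18 mm along x, steel blade 150 mm long towards its -y; origin under the stock's centre.
Not all that is in view belongs to the job. Leave any blue or yellow look-alike of the cradle alone.

How it is judged:
By the outcome, as a careful person would: the job done as asked, in the order asked, and still so for the second after the job is handed in, with the robot touching nothing.
It also fails if it takes over 72 s, if anything falls off the work surface, if the arm or the gripper's body presses on something with over 40 N, if the wrist force passes 120 N, or if a joint passes its speed limit or range.

ROBOT

A 7-joint arm with a two-finger parallel gripper is mounted at the origin on the work surface. World frame = base frame: x ahead of the robot, y to its left, z up, the work surface at z = 0. Lengths are in mm, angles in rad, forces in N, time in s.
With the tool pointing down it reaches from about 400 to 850 mm from the base axis. Payload 10.4 kg.
Tool frame: the origin (TCP) lies midway between the tips of the shut fingers; the grasp point (between the pads) lies 19 mm behind it; z points along the fingers, y is the line along which they close (so a half turn about z gives the same grasp; the last joint's range is limited). The gripper opens to 87 mm and grips with 3 to 60 N. Pads are 19 mm wide; open, the fingers measure 117 mm over their backs; the gripper's body (75 mm by 190 mm) begins 51 mm behind the grasp point.
Start: joints at [1.129, 0.332, -0.065, 1.46, 0.022, 1.35, -0.088], TCP at [254.189, -570.999, 222.576] pointing down, gripper open.
Joint ranges: [-2.6, 2.6], [-0.5, 2.12], [-1.47, 1.34], [0.16, 2.42], [-1.27, 4.41], [0.06, 2.06], [-2.6, 2.6]. Speed limits (rad/s): [2.22, 2.22, 2.79, 2.79, 3.14, 3.14, 3.14].

INTERFACE

Orientations are given as a unit quaternion [x, y, z, w].
In Python, from plant import robot, grab_frame gives the robot as it stands.
- The arm moves only by the tool apply_moves, never from a script. Its argument "rows" is a list of rows, each a list of 3 entries, a list of its own where there are three numbers: the shift along the tool's x, y, z normalised to -1 to 1, where 1 is 0.04 m, then the turn, a rotation vector about the tool's x, y, z normalised to -1 to 1, where 1 is 5 degrees, then the opening, from -1 (shut) to 1 (fully open). In form: [[[dx, dy, dz], [ax, ay, az], grip], ...]. A call has 1 to 20 rows; each row shifts and turns the commanded pose from where the row before left it, along the tool's axes as they then stand; what a row does not reach is not made up. A row lasts 1/8 s, in which the tool goes at most 62.5 mm and 10.7 degrees, less where a joint would pass 70% of its speed; a pose out of reach is approached as far as the arm can. A call with a number of a shift or a turn outside -1 to 1 is refused whole. A call with a gripper value outside its range is refused whole. The fingers move at their own pace and stop on an object; "newtons" is the grip in N (left out, the last holds). Time passes only in rows, so rows that do not move let the fingers close. It gives the time, the measured TCP pose, the force, the opening and the grip force at its end, in the units of the state.
- robot.read_state(): the state, without advancing time (a new reading comes with each control period).
- grab_frame(name): name is "scene" or "side" or "wrist"; returns a dict with "img" (384x512x3 uint8, red, green, blue), "z_map" (384x512 float32, mm along the optical axis (not along the pixel's ray), 0 where there is no reading), "camera_matrix" (3x3 intrinsics, pixels), "D" ([k1, k2, p1, p2, k3] as OpenCV has them; the pictures are not rectified), "extrinsics" (4x4, takes a point from world to camera coordinates); the wrist camera has in their place "mount" (4x4, takes a point from camera to tool coordinates, whose origin is the TCP and whose axes are the flange's). Camera axes: x right, y down, z forward; pixel columns grow to the right and rows downward; lengths in mm; the calibration is good to about 2 mm. A picture is of the moment at which its call begins: read the wrist's pose just before it.
- robot.job_done(): hands the job in; it is judged then, once.
The state is a dict: "time": time; "qpos": joint angles; "dq": joint speeds; "joint_torque": joint torques, N m; "eef_pos": TCP position; "tcp_rot": TCP orientation; "wrist_force": force on the tool from outside, world axes, zero at the start; "torque": the same for the moment, N m; "opening": finger opening in mm; "grip_force": force on a finger pad.
Only numpy, scipy, OpenCV 4.12 (cv2) and the standard library are available. Lean on these libraries where they do the work, as an engineer would, in place of code of your own. Each camera call takes 0.05 s, during which the arm holds its last target. There are 200 camera calls.

## Working session

There is one attempt and no reset: what is moved stays moved. The work goes in short steps, Python scripts to look and compute and a tool call to move; the robot and the scene stay as the last step left them, time stands still between calls to the robot, and variables do not carry over. Pictures are saved under pics/ and viewed, at most 10 in all, crops included, and the job is handed in when it is done.

Besides the shell and the picture viewer there is one more tool, called after "Emit:" as a command line: name --argument value ..., lists and objects as JSON in quotes. apply_moves: Moves the arm, as the interface text tells. Scaled input: -1 to 1 covers 0.04 m each way for a shift and 5 degrees each way for a turn. Its arguments: {"type":"object","properties":{"rows":{"type":"array","items":{"type":"array"}},"newtons":{"type":"number"}},"required":["rows"]}

```bash
ls; mkdir -p pics; cat > h.py <<'E'
import numpy as np,cv2
from plant import robot,grab_frame
from scipy.spatial.transform import Rotation as R
def shot(n,save=None):
    s=robot.read_state(); f=grab_frame(n)
    if n=="wrist":
        T=np.eye(4);T[:3,:3]=R.from_quat(s["tcp_rot"]).as_matrix();T[:3,3]=s["eef_pos"]
        f["c2w"]=T@np.array(f["mount"])
    else: f["c2w"]=np.linalg.inv(np.array(f["extrinsics"]))
    if save: cv2.imwrite("pics/"+save,f["img"][...,::-1])
    return f
def plane(f,uv,z):
    p=cv2.undistortPoints(np.array(uv,float).reshape(-1,1,2),np.array(f["camera_matrix"]),np.array(f["D"])).reshape(-1,2)
    d=np.c_[p,np.ones(len(p))]@f["c2w"][:3,:3].T;o=f["c2w"][:3,3]
    return o+d*((z-o[2])/d[:,2:])
def cloud(f):
    h,w=f["z_map"].shape
    uv=np.stack(np.meshgrid(np.arange(w),np.arange(h)),-1).reshape(-1,2).astype(float)
    p=cv2.undistortPoints(uv.reshape(-1,1,2),np.array(f["camera_matrix"]),np.array(f["D"])).reshape(-1,2)
    z=f["z_map"].reshape(-1,1)
    return (np.c_[p,np.ones(len(p))]*z@f["c2w"][:3,:3].T+f["c2w"][:3,3]).reshape(h,w,3)
E
python3 - <<'E'
from h import *
s=robot.read_state();print(s)
a=shot("scene","s0.png");b=shot("side","d0.png");c=shot("wrist","w0.png")
for f in(a,b,c):print(np.round(f["c2w"],2).tolist())
cv2.imwrite("pics/sc.png",cv2.resize(a["img"][...,::-1],(800,600),interpolation=cv2.INTER_CUBIC))
E
```

```text
pics
{'time': 0.0, 'qpos': array([ 1.1294193 ,  0.33287592, -0.06471123,  1.46095629,  0.02163388,
        1.34991627, -0.08851385]), 'dq': array([-5.76357167e-04,  5.68481466e-05, -8.66388828e-04,  7.53725690e-04,
        1.53176639e-03, -1.19485312e-03, -1.84073523e-03]), 'joint_torque': array([-6.69166511e-04, -6.23253107e+01,  2.39815313e-02, -3.89906716e+01,
       -6.13146974e-02,  3.93625244e-02,  1.56528222e-04]), 'eef_pos': array([ 253.97853962, -570.63086551,  221.74431547]), 'tcp_rot': array([ 9.78155290e-01,  2.07874233e-01, -1.99400827e-04, -7.01785753e-04]), 'wrist_force': array([ 0.24415024,  0.02970998, -0.01267183]), 'torque': array([-0.0344057 , -0.0560382 ,  0.01274744]), 'grip_force': 0.0, 'opening': 86.92144879658105}
[[-0.77, 0.45, -0.46, 1068.18], [0.64, 0.52, -0.56, 790.48], [-0.01, -0.72, -0.69, 922.21], [0.0, 0.0, 0.0, 1.0]]
[[-0.66, -0.53, 0.53, -286.3], [-0.75, 0.44, -0.49, 826.37], [0.02, -0.72, -0.69, 1091.2], [0.0, 0.0, 0.0, 1.0]]
[[0.41, -0.89, -0.22, 313.02], [-0.91, -0.39, -0.1, -543.1], [-0.0, 0.24, -0.97, 384.39], [0.0, 0.0, 0.0, 1.0]]
```

View pics/sc.png

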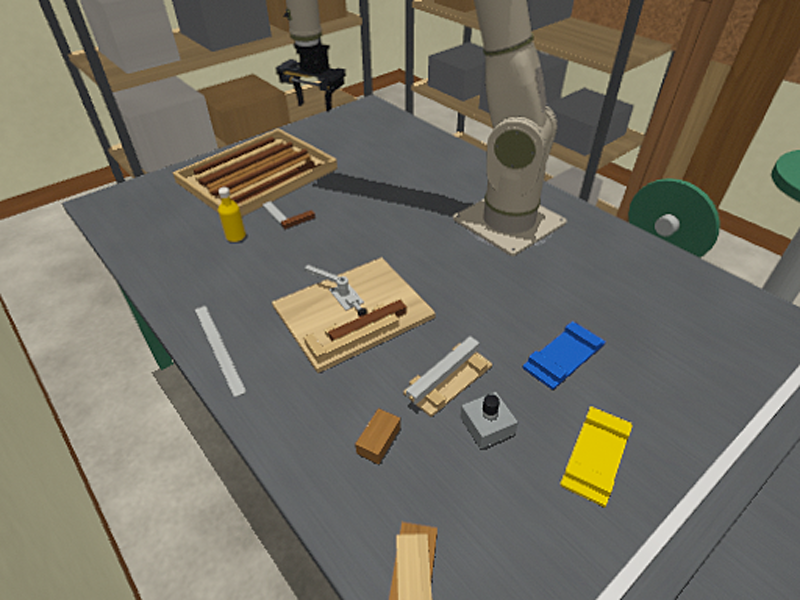

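View pics/d0.png

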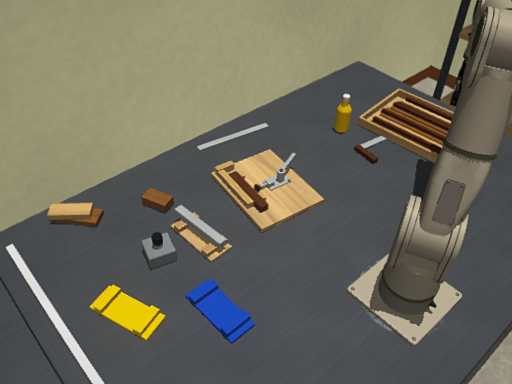

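The scene view (800 px) shows the jig at about (350,310) with the handle at (325,272). The bar lies on the wooden cradle at (445,370), the knob is at (490,405), and the glue, square and offcut stand apart. The side view agrees. Next I'll build a metric top-down map from the depth.

```bash
cat > top.py <<'E'
from h import *
def topmap(frames,x0=300,x1=900,y0=-450,y1=350):
    # rows: x from far (top) to near; cols: y from left(+) to right(-); 1 px/mm
    H=np.full((x1-x0,y1-y0),-1.);C=np.zeros((x1-x0,y1-y0,3),np.uint8)
    for f in frames:
        P=cloud(f).reshape(-1,3);c=f["img"].reshape(-1,3);ok=f["z_map"].reshape(-1)>0
        P=P[ok];c=c[ok]
        for du in(0,1):
          for dv in(0,1):
            r=(x1-P[:,0]).astype(int)+du;k=(y1-P[:,1]).astype(int)+dv
            m=(r>=0)&(r<x1-x0)&(k>=0)&(k<y1-y0)&(P[:,2]<200);m&=P[:,2]>-20
            o=np.argsort(P[m,2]);H[r[m][o],k[m][o]]=P[m,2][o];C[r[m][o],k[m][o]]=c[m][o]
    return H,C
E
python3 - <<'E'
from top import *
fs=[shot("scene"),shot("side")]
H,C=topmap(fs)
for i in range(0,600,100):cv2.putText(C,str(900-i),(0,i+10),0,.4,(255,255,255))
for i in range(0,800,100):cv2.putText(C,str(350-i),(i,595),0,.4,(255,255,255))
cv2.imwrite("pics/top.png",C[...,::-1])
for n,f in zip("sd",fs):
    P=cloud(f).reshape(-1,3);c=f["img"].reshape(-1,3).astype(int);hsv=cv2.cvtColor(f["img"],cv2.COLOR_RGB2HSV).reshape(-1,3).astype(int)
    reg=(P[:,0]>300)&(P[:,0]<900)&(abs(P[:,1])<450)&(f["z_map"].reshape(-1)>0)
    print(n,"table z",np.percentile(P[reg&(hsv[:,1]<60)&(P[:,2]<10)][:,2],[5,50,95]))
    m=reg&(abs(P[:,2]-18)<4)&(hsv[:,1]>60)&(hsv[:,2]>150)
    print("board",m.sum(),cv2.minAreaRect(P[m][:,:2].astype(np.float32)))
E
```

```text
s table z [-6.08241721 -1.44033904  1.75349339]
board 2234 ((548.86474609375, 157.0554962158203), (354.389892578125, 603.7197875976562), 5.745431900024414)
d table z [-3.4506296   0.71025412  4.95833431]
board 2811 ((531.0020751953125, 162.46656799316406), (370.03106689453125, 639.42724609375), 10.5734281539917)
```

View pics/top.png

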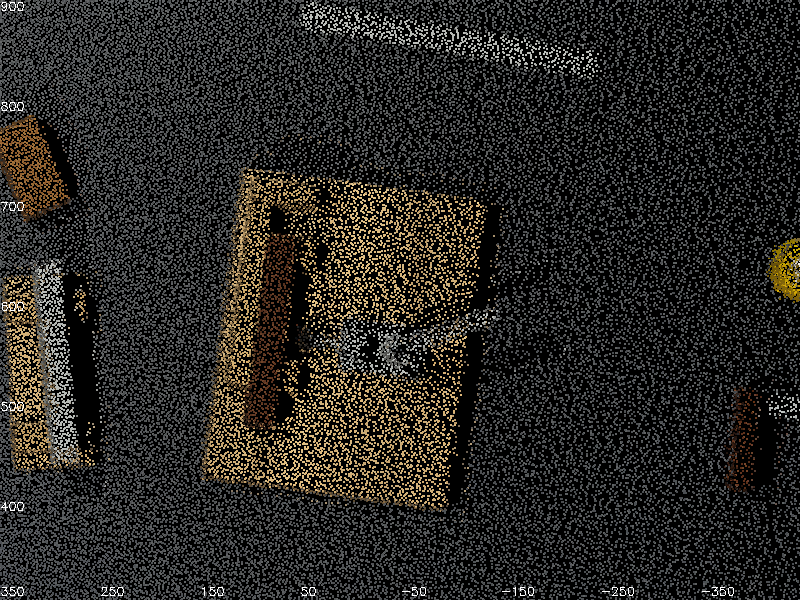

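```bash
python3 - <<'E'
from top import *
def rect(P):
    (c,s,a)=cv2.minAreaRect(P[:,:2].astype(np.float32))
    if s[0]<s[1]: a-=90;s=s[::-1]
    a=(a+90)%180-90
    return np.round(c,1),np.round(s,1),round(a,2)
for n in("scene","side"):
    f=shot(n);P=cloud(f);hsv=cv2.cvtColor(f["img"],cv2.COLOR_RGB2HSV).astype(int);h,s,v=[hsv[...,i] for i in range(3)]
    x,y,z=P[...,0],P[...,1],P[...,2]
    def do(name,m,zp,tr=0):
        m=cv2.morphologyEx(m.astype(np.uint8),cv2.MORPH_OPEN,np.ones((2,2)))
        k,l,st,_=cv2.connectedComponentsWithStats(m)
        i=1+np.argmax(st[1:,4]);q=np.argwhere(l==i)[:,::-1]
        W=plane(f,q,zp);print(n,name,len(q),rect(W),"depthz",np.round(np.median(P[l==i][:,2]),1));return W
    reg=(x>380)&(x<780)&(y<160)&(y>-140)
    print("batten col",hsv[reg&(z>36)&(z<48)&(v<150)&(s>100)].mean(0))
    do("batten",reg&(z>34)&(z<50)&(v<140)&(s>90),42)
    do("board",reg&(z>11)&(z<60)&(s>60)&(v>100),18)
    rc=(x>420)&(x<700)&(y>250)&(y<380)
    do("bar",rc&(z>42)&(z<60)&(s<60),50)
    do("cradle_all",rc&(z>4)&(z<33)&(s>60),26)
    do("handle",reg&(z>48)&(z<75)&(s<60),62) if 0 else None
    k=(x>350)&(x<800)&(y>330)&(y<520)
    W=do("knob",k&(z>50)&(z<100)&(v<70),86)
    do("box",k&(z>38)&(z<52)&(s<60)&(v>60),45)
    t=(x>380)&(x<780)&(y<160)&(y>-190)&(z>50)&(z<72)&(s<60)
    do("handle",t,62)
    do("stop/fence",reg&(z>37)&(z<50)&(s>60)&(v>150),44)
E
```

```text
batten col [ 12.29758713 157.60589812 108.06702413]
scene batten 329 (array([574.4,  90.3]), array([188.1,  32.7]), -8.74) depthz 39.8
scene board 3446 (array([566. ,  18.7]), array([309., 246.]), -7.81) depthz 17.1
scene bar 444 (array([542.9, 304. ]), array([202.2,  29.7]), 5.4) depthz 47.8
scene cradle_all 643 (array([541.6, 337. ]), array([188.6,  45.7]), 5.25) depthz 9.6
scene knob 113 (array([562.9, 444. ]), array([43.4, 25.6]), 42.24) depthz 79.8
scene box 483 (array([555.6, 440.1]), array([80.3, 79.8]), -15.52) depthz 43.8
scene handle 126 (array([568.7, -74. ]), array([121.7,  30.7]), -72.59) depthz 57.4
scene stop/fence 100 (array([705.9,  76.1]), array([64.5, 27.3]), 81.61) depthz 41.9
batten col [ 11.5654102  156.54767184  92.85365854]
side batten 406 (array([558.9,  80.3]), array([196.5,  33.2]), -7.99) depthz 42.2
side board 2267 (array([552.8,   6.7]), array([310.9, 246.7]), -7.68) depthz 18.5
side bar 520 (array([531.8, 296. ]), array([201.1,  31.6]), 5.66) depthz 49.9
side cradle_all 832 (array([509. , 309.7]), array([189.8,  81.6]), 3.08) depthz 11.2
side knob 134 (array([533.7, 437.5]), array([51.7, 28.3]), -23.16) depthz 79.0
side box 517 (array([540.3, 433.7]), array([85.5, 79.9]), -15.25) depthz 44.5
side handle 134 (array([557.7, -86.9]), array([127.2,  28.3]), -65.71) depthz 58.9
side stop/fence 241 (array([597.7, 104.2]), array([182.4,  22.6]), -7.64) depthz 40.7
```

```bash
cat > plan.py <<'E'
import sys
from h import *
# tool-down pose helper: yaw = world angle of tool x, deg
def yaw(s):
    x=R.from_quat(s["tcp_rot"]).as_matrix()[:,0];return np.degrees(np.arctan2(x[1],x[0]))
def plan(x,y,z,yw,n,p0=None,y0=None):
    """n equal rows (shift then turn) from p0,y0 (default: measured) to x,y,z,yw; also tool tilt"""
    s=robot.read_state();p0=s["eef_pos"] if p0 is None else np.array(p0);y0=yaw(s) if y0 is None else y0
    dy=(yw-y0+180)%360-180
    M=sum(R.from_euler("z",y0+k*dy/n,degrees=True).as_matrix() for k in range(n))
    d=np.linalg.solve(M@np.diag([1,-1,-1.]),np.array([x,y,z])-p0)/40
    print(n,"rows",np.round(d,3).tolist(),"az",round(-dy/n/5,3),"| yaw",round(y0,1),"->",yw,"from",np.round(p0,1))
if __name__=="__main__":
    a=[float(v) for v in sys.argv[1:]];plan(*a[:4],int(a[4]))
E
python3 plan.py 560 60 420 82 20; python3 -c "
from h import *
f=shot('wrist');print(np.round(f['camera_matrix'],1),f['D'],np.round(f['mount'],3))"
```

```text
20 rows [0.893, -0.199, -0.247] az -0.58 | yaw 24.0 -> 82.0 from [ 254.2 -570.9  222.4]
[[338.5   0.  246.1]
 [  0.  338.5 190.9]
 [  0.    0.    1. ]] [0.00433251 0.         0.         0.         0.        ] [[ 0.00000e+00 -9.70000e-01 -2.42000e-01  6.51210e+01]
 [ 1.00000e+00  0.00000e+00  1.00000e-03 -1.41600e+00]
 [-0.00000e+00 -2.42000e-01  9.70000e-01 -1.62562e+02]
 [ 0.00000e+00  0.00000e+00  0.00000e+00  1.00000e+00]]
```

Emit:
apply_moves --rows '[[[0.893,-0.199,-0.247],[0,0,-0.58],-1],[[0.893,-0.199,-0.247],[0,0,-0.58],-1],[[0.893,-0.199,-0.247],[0,0,-0.58],-1],[[0.893,-0.199,-0.247],[0,0,-0.58],-1],[[0.893,-0.199,-0.247],[0,0,-0.58],-1],[[0.893,-0.199,-0.247],[0,0,-0.58],-1],[[0.893,-0.199,-0.247],[0,0,-0.58],-1],[[0.893,-0.199,-0.247],[0,0,-0.58],-1],[[0.893,-0.199,-0.247],[0,0,-0.58],-1],[[0.893,-0.199,-0.247],[0,0,-0.58],-1],[[0.893,-0.199,-0.247],[0,0,-0.58],-1],[[0.893,-0.199,-0.247],[0,0,-0.58],-1],[[0.893,-0.199,-0.247],[0,0,-0.58],-1],[[0.893,-0.199,-0.247],[0,0,-0.58],-1],[[0.893,-0.199,-0.247],[0,0,-0.58],-1],[[0.893,-0.199,-0.247],[0,0,-0.58],-1],[[0.893,-0.199,-0.247],[0,0,-0.58],-1],[[0.893,-0.199,-0.247],[0,0,-0.58],-1],[[0.893,-0.199,-0.247],[0,0,-0.58],-1],[[0.893,-0.199,-0.247],[0,0,-0.58],-1]]'

```text
time: 2.9
eef_pos: [560.3, 60.9, 420.5]
tcp_rot: [0.754, 0.657, 0.0, 0.0]
wrist_force: [0.4, 0.3, 0.8]
opening: 0.5
grip_force: 0.0
```

Emit:
apply_moves --rows '[[[0,0,0],[0,0,0],-1],[[0,0,0],[0,0,0],-1]]'

```text
time: 3.15
eef_pos: [560.4, 59.1, 419.9]
tcp_rot: [0.755, 0.656, -0.0, 0.0]
wrist_force: [-0.5, -0.8, 0.5]
opening: 0.6
grip_force: 0.0
```

```bash
python3 - <<'E'
from h import *
from plan import yaw
s=robot.read_state();print(s["time"],s["eef_pos"],yaw(s),s["qpos"])
f=shot("wrist","w1.png")
E
```

```text
3.15 [560.44127921  59.0522372  419.92121385] 81.93834680156374 [ 0.31067686  0.22506459 -0.62341432  1.22290066  0.13297704  1.73377848
 -0.41971897]
```

View pics/w1.png

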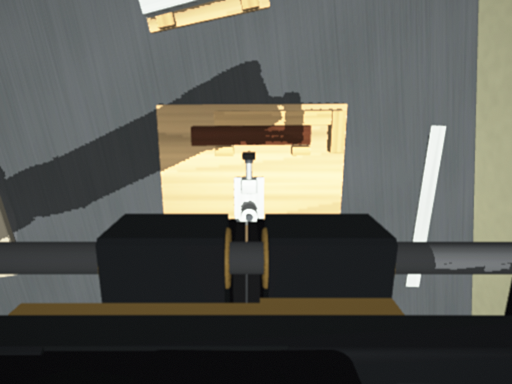

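The wrist view shows the board (157–347 columns, top edge row 104) and the batten at (191–311, 125–145). The stop is near column 331, and the handle is hidden by the gripper. I'll measure from this view and use it to settle which fixed camera is off.

```bash
python3 - <<'E'
from h import *
f=shot("wrist");img=f["img"];hsv=cv2.cvtColor(img,cv2.COLOR_RGB2HSV).astype(int)
P=cloud(f);z=P[...,2]
def edge(r0,r1,c0,c1,m):pass
h,s,v=[hsv[...,i] for i in range(3)]
# corners of the board top edge
w=(s>60)&(v>120)&(z>5)
w[:95]=0;w[215:]=0;w[:,:140]=0;w[:,360:]=0
ys,xs=np.nonzero(w)
L=[(xs[ys==r].min(),r) for r in range(110,205,5)];Rr=[(xs[ys==r].max()+1,r) for r in range(110,205,5)]
T=[(c,ys[xs==c].min()) for c in range(170,325,5)]
def line(q,zp):
    W=plane(f,q,zp)[:,:2];vx,vy,x0,y0=cv2.fitLine(W.astype(np.float32),cv2.DIST_HUBER,0,.01,.01).ravel()
    return (x0,y0),(np.degrees(np.arctan2(vy,vx))+90)%180-90,W
for n,q in(("near edge",L),("far edge",Rr),("left edge",T)):
    (p,a,W)=line(q,18);print(n,np.round(p,1),round(a,2),np.round(W[[0,-1]],1).tolist())
b=(s>90)&(v<140)&(z>28);b[:118]=0;b[152:]=0;b[:,:180]=0;b[:,328:]=0
k,l,st,_=cv2.connectedComponentsWithStats(b.astype(np.uint8));i=1+np.argmax(st[1:,4]);q=np.argwhere(l==i)[:,::-1]
print("batten px",st[i],cv2.minAreaRect(plane(f,q,42)[:,:2].astype(np.float32)))
q=np.argwhere((l>0))[:,::-1]
print("depth: board",np.median(z[w]),"batten",np.median(z[l==i]))
E
```

```text
near edge [415.1  69.7] 82.15 [[424.7, 138.9], [404.0, -11.1]]
far edge [720.3  21.9] 82.54 [[729.6, 95.5], [710.6, -54.7]]
left edge [569.5 127.2] -7.4 [[447.1, 143.6], [687.2, 112.6]]
batten px [ 191  124  119   21 2285] ((568.6270751953125, 81.69925689697266), (31.140106201171875, 187.03045654296875), 82.66448211669922)
depth: board 18.837101744606628 batten 42.186801136257145
```

```bash
python3 - <<'E'
from plan import *
plan(439.6,96.7,90,82.4,10)
plan(439.6,96.7,24,82.4,4,[439.6,96.7,90],82.4)
E
```

```text
10 rows [0.053, -0.312, 0.824] az -0.011 | yaw 81.9 -> 82.4 from [560.5  58.4 419.8]
4 rows [0.0, 0.0, 0.413] az -0.0 | yaw 82.4 -> 82.4 from [439.6  96.7  90. ]
```

Emit:
apply_moves --rows '[[[0.053,-0.312,0.824],[0,0,-0.01],-1],[[0.053,-0.312,0.824],[0,0,-0.01],-1],[[0.053,-0.312,0.824],[0,0,-0.01],-1],[[0.053,-0.312,0.824],[0,0,-0.01],-1],[[0.053,-0.312,0.824],[0,0,-0.01],-1],[[0.053,-0.312,0.824],[0,0,-0.01],-1],[[0.053,-0.312,0.824],[0,0,-0.01],-1],[[0.053,-0.312,0.824],[0,0,-0.01],-1],[[0.053,-0.312,0.824],[0,0,-0.01],-1],[[0.053,-0.312,0.824],[0,0,-0.01],-1],[[0,0,0.4],[0,0,0],-1],[[0,0,0.4],[0,0,0],-1],[[0,0,0.4],[0,0,0],-1],[[0,0,0.4],[0,0,0],-1],[[0,0,0],[0,0,0],-1]]'

```text
time: 5.12
eef_pos: [438.9, 97.6, 25.4]
tcp_rot: [0.752, 0.659, -0.001, -0.001]
wrist_force: [0.7, -0.1, 0.1]
opening: 0.6
grip_force: 0.0
```

```bash
python3 - <<'E'
from plan import *
s=robot.read_state();print(s["eef_pos"],yaw(s),s["wrist_force"])
f=shot("wrist","w2.png");f=shot("side");cv2.imwrite("pics/d2.png",cv2.resize(f["img"][120:250,180:360,::-1],None,fx=4,fy=4,interpolation=cv2.INTER_CUBIC))
E
```

```text
[438.88939483  97.56809898  25.39474436] 82.5004367554809 [ 0.70177238 -0.07221034  0.07471615]
```

View pics/d2.png

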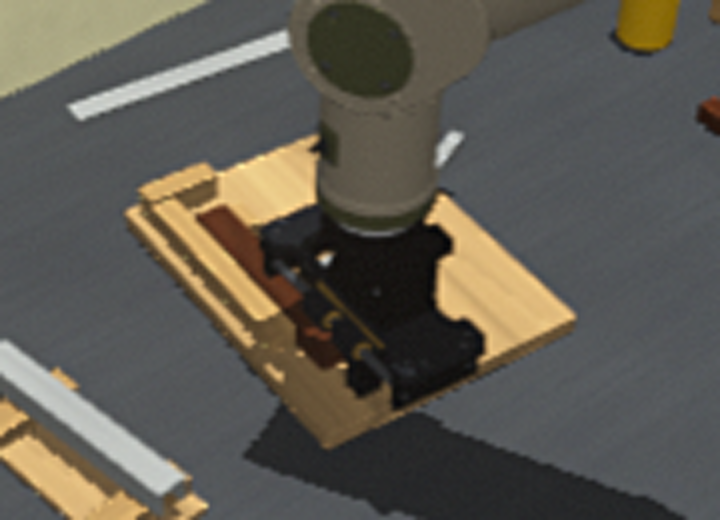

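The crop shows the closed fingers at (365,375), in line with the batten's near end at (320,355). Now I'll push.

Emit:
apply_moves --rows '[[[0,0.2,0],[0,0,0],-1],[[0,0.2,0],[0,0,0],-1],[[0,0.2,0],[0,0,0],-1],[[0,0.2,0],[0,0,0],-1],[[0,0.2,0],[0,0,0],-1],[[0,0.1,0],[0,0,0],-1]]'

```text
time: 5.98
eef_pos: [483.6, 91.9, 26.4]
tcp_rot: [0.752, 0.659, -0.0, -0.0]
wrist_force: [-1.0, 0.7, 0.6]
opening: 0.6
grip_force: 0.7
```

Emit:
apply_moves --rows '[[[0,0.08,0],[0,0,0],-1],[[0,0.08,0],[0,0,0],-1]]'

```text
time: 6.22
eef_pos: [489.7, 91.0, 26.5]
tcp_rot: [0.752, 0.659, -0.0, 0.0]
wrist_force: [-0.6, 0.4, -1.1]
opening: 0.5
grip_force: 0.3
```

Emit:
apply_moves --rows '[[[0,0.05,0],[0,0,0],-1],[[0,0.05,0],[0,0,0],-1]]'

```text
time: 6.48
eef_pos: [493.6, 90.5, 26.5]
tcp_rot: [0.752, 0.659, -0.0, 0.0]
wrist_force: [-1.2, 1.2, -0.2]
opening: 0.5
grip_force: 0.3
```

Emit:
apply_moves --rows '[[[0,0.05,0],[0,0,0],-1],[[0,0.05,0],[0,0,0],-1]]'

```text
time: 6.72
eef_pos: [497.6, 90.0, 26.5]
tcp_rot: [0.752, 0.659, 0.0, 0.0]
wrist_force: [-0.3, -0.1, -1.2]
opening: 0.2
grip_force: 0.3
```

Emit:
apply_moves --rows '[[[0,0.05,0],[0,0,0],-1],[[0,0.05,0],[0,0,0],-1]]'

```text
time: 6.98
eef_pos: [498.7, 89.9, 26.1]
tcp_rot: [0.752, 0.66, -0.002, -0.002]
wrist_force: [-18.5, 1.6, 15.5]
opening: 0.7
grip_force: 9.5
```

```bash
python3 - <<'E'
from plan import *
s=robot.read_state();print(s["eef_pos"],yaw(s),s["wrist_force"])
f=shot("side");cv2.imwrite("pics/d3.png",cv2.resize(f["img"][120:250,180:360,::-1],None,fx=4,fy=4,interpolation=cv2.INTER_CUBIC))
E
```

```text
[498.67662378  89.91363319  26.10549511] 82.53272248122397 [-18.45258832   1.62419987  15.49046483]
```

View pics/d3.png

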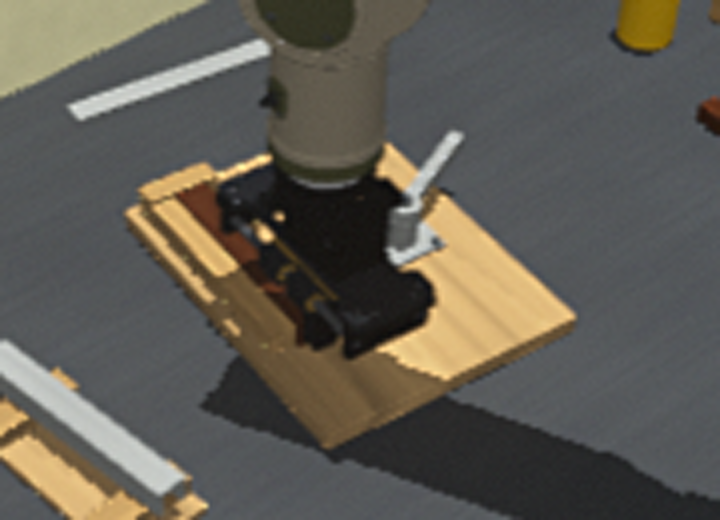

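The batten's far end is home against the stop at (205,195), with 18 N of reaction. Next I'll retreat and look at the handle.

```bash
python3 - <<'E'
from plan import *
p=np.array([498.7-10*.991,89.9+1.3,26+170])
plan(600,-182,200,111,10,p,82.5)
E
```

```text
10 rows [-0.713, 0.216, -0.01] az -0.57 | yaw 82.5 -> 111 from [488.8  91.2 196. ]
```

Emit:
apply_moves --rows '[[[0,-0.25,0],[0,0,0],-1],[[0,0,-0.6],[0,0,0],-1],[[0,0,-1],[0,0,0],-1],[[0,0,-1],[0,0,0],-1],[[0,0,-1],[0,0,0],-1],[[0,0,-0.65],[0,0,0],-1],[[-0.713,0.216,-0.01],[0,0,-0.57],-1],[[-0.713,0.216,-0.01],[0,0,-0.57],-1],[[-0.713,0.216,-0.01],[0,0,-0.57],-1],[[-0.713,0.216,-0.01],[0,0,-0.57],-1],[[-0.713,0.216,-0.01],[0,0,-0.57],-1],[[-0.713,0.216,-0.01],[0,0,-0.57],-1],[[-0.713,0.216,-0.01],[0,0,-0.57],-1],[[-0.713,0.216,-0.01],[0,0,-0.57],-1],[[-0.713,0.216,-0.01],[0,0,-0.57],-1],[[-0.713,0.216,-0.01],[0,0,-0.57],-1],[[0,0,0],[0,0,0],-1],[[0,0,0],[0,0,0],-1]]'

```text
time: 9.28
eef_pos: [602.7, -181.5, 200.5]
tcp_rot: [0.566, 0.824, 0.0, -0.0]
wrist_force: [0.6, 1.3, 0.0]
opening: 0.4
grip_force: 0.0
```

```bash
python3 - <<'E'
from plan import *
s=robot.read_state();print(s["eef_pos"],yaw(s),s["wrist_force"])
f=shot("wrist","w3.png");np.savez("w3.npz",c2w=f["c2w"],img=f["img"])
P=cloud(f);hsv=cv2.cvtColor(f["img"],cv2.COLOR_RGB2HSV).astype(int)
m=(P[...,2]>50)&(P[...,2]<75)&(hsv[...,1]<60)&(P[...,1]<0);m[225:]=0
k,l,st,_=cv2.connectedComponentsWithStats(m.astype(np.uint8));print(st[st[:,4]>50])
E
```

```text
[ 602.69425378 -181.48151554  200.5191656 ] 110.9960111067817 [0.63878383 1.30593832 0.00514812]
[[     0      0    512    384 194240]
 [   228      0     34    139   2368]]
```

View pics/w3.png

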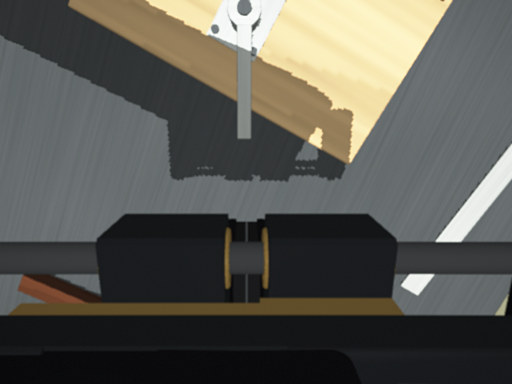

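The handle is at columns 237–251, with its tip at row 138 and the pivot cap at about (243,8). The handle runs almost exactly along tool x.

```bash
python3 - <<'E'
from plan import *
f=shot("wrist");P=cloud(f);hsv=cv2.cvtColor(f["img"],cv2.COLOR_RGB2HSV).astype(int)
m=(P[...,2]>50)&(P[...,2]<75)&(hsv[...,1]<60);m[200:]=0;m[:,:220]=0;m[:,270:]=0
c=[];wd=[]
for r in range(45,134,3):
    x=np.nonzero(m[r])[0]; c.append(((x.min()+x.max())/2,r));wd.append(x.max()-x.min()+1)
W=plane(f,c,62)[:,:2];vx,vy,x0,y0=cv2.fitLine(W.astype(np.float32),cv2.DIST_HUBER,0,.01,.01).ravel()
print("widths",wd,"angle",np.degrees(np.arctan2(vy,vx)))
tr=np.nonzero(m[:,244])[0].max()+.5
t=plane(f,[(c[-1][0],tr)],62)[0];print("tip",tr,np.round(t,1))
d=np.array([vx,vy]);d*= np.sign(d@(t[:2]-W[0]));tip=np.array([x0,y0])+d*(d@(t[:2]-[x0,y0]))
print("tip on line",tip,"pivot",tip-105*d,"dir",d, "width mm",np.median(wd)/338.5*(f["c2w"][2,3]-62))
E
```

```text
widths [np.int64(15), np.int64(15), np.int64(15), np.int64(15), np.int64(15), np.int64(15), np.int64(14), np.int64(14), np.int64(13), np.int64(14), np.int64(14), np.int64(14), np.int64(12), np.int64(13), np.int64(13), np.int64(12), np.int64(13), np.int64(13), np.int64(13), np.int64(13), np.int64(13), np.int64(13), np.int64(14), np.int64(14), np.int64(14), np.int64(14), np.int64(13), np.int64(13), np.int64(13), np.int64(13)] angle -69.07449
tip 138.5 [ 586.1 -145.2   62. ]
tip on line [ 586.13583791 -145.16136038] pivot [548.63468969 -47.08656943] dir [ 0.3571538 -0.9340456] width mm 12.014736927937953
```

```bash
python3 plan.py 632 302 230 185.5 17
```

```text
17 rows [0.387, 0.659, -0.043] az -0.876 | yaw 111.0 -> 185.5 from [ 602.7 -181.2  200.8]
```

Emit:
apply_moves --rows '[[[0.387,0.659,-0.043],[0,0,-0.876],0.4],[[0.387,0.659,-0.043],[0,0,-0.876],0.4],[[0.387,0.659,-0.043],[0,0,-0.876],0.4],[[0.387,0.659,-0.043],[0,0,-0.876],0.4],[[0.387,0.659,-0.043],[0,0,-0.876],0.4],[[0.387,0.659,-0.043],[0,0,-0.876],0.4],[[0.387,0.659,-0.043],[0,0,-0.876],0.4],[[0.387,0.659,-0.043],[0,0,-0.876],0.4],[[0.387,0.659,-0.043],[0,0,-0.876],0.4],[[0.387,0.659,-0.043],[0,0,-0.876],0.4],[[0.387,0.659,-0.043],[0,0,-0.876],0.4],[[0.387,0.659,-0.043],[0,0,-0.876],0.4],[[0.387,0.659,-0.043],[0,0,-0.876],0.4],[[0.387,0.659,-0.043],[0,0,-0.876],0.4],[[0.387,0.659,-0.043],[0,0,-0.876],0.4],[[0.387,0.659,-0.043],[0,0,-0.876],0.4],[[0.387,0.659,-0.043],[0,0,-0.876],0.4],[[0,0,0],[0,0,0],0.4],[[0,0,0],[0,0,0],0.4]]'

```text
time: 11.75
eef_pos: [632.9, 300.5, 229.8]
tcp_rot: [-0.048, 0.999, -0.0, 0.0]
wrist_force: [-0.4, -0.2, 0.0]
opening: 60.8
grip_force: 0.0
```

```bash
python3 - <<'E'
from plan import *
s=robot.read_state();print(s["eef_pos"],yaw(s),s["qpos"])
f=shot("wrist","w4.png");P=cloud(f);hsv=cv2.cvtColor(f["img"],cv2.COLOR_RGB2HSV).astype(int)
def rect(m,zp,n):
    k,l,st,_=cv2.connectedComponentsWithStats(m.astype(np.uint8));i=1+np.argmax(st[1:,4]);q=np.argwhere(l==i)[:,::-1]
    print(n,st[i],cv2.minAreaRect(plane(f,q,zp)[:,:2].astype(np.float32)),np.median(P[l==i][:,2]))
z=P[...,2];top=np.arange(384)[:,None]<205
rect((z>42)&(z<58)&(hsv[...,1]<60)&top,50,"bar")
rect((z>22)&(z<30)&(hsv[...,1]>60)&top,26,"bearer")
rect((z>6)&(z<14)&(hsv[...,1]>60)&top,10,"board")
rect((z>38)&(z<50)&(hsv[...,1]<60)&top&(P[...,1]>360),45,"box")
E
```

```text
[632.8676728  300.48111527 229.78540305] -174.54384697801115 [-0.01639255  0.62185909 -0.81030919  1.18233166  0.43741058  1.50719793
  0.91283158]
bar [ 334   50  105  103 5245] ((549.9938354492188, 429.68505859375), (77.72777557373047, 77.77295684814453), 74.42578887939453) 45.12587460772653
bearer [263 121  29  26 706] ((591.285888671875, 330.5047302246094), (26.441984176635742, 30.231739044189453), 5.466911792755127) 26.158448047841432
board [ 263   16   35  106 1713] ((525.8043823242188, 325.3304748535156), (105.4179916381836, 33.663482666015625), 3.1337599754333496) 10.304281969575868
box [ 333   50  106  103 5394] ((549.632080078125, 431.2031555175781), (79.7850112915039, 78.91964721679688), 74.42060852050781) 45.093023762800954
```

View pics/w4.png

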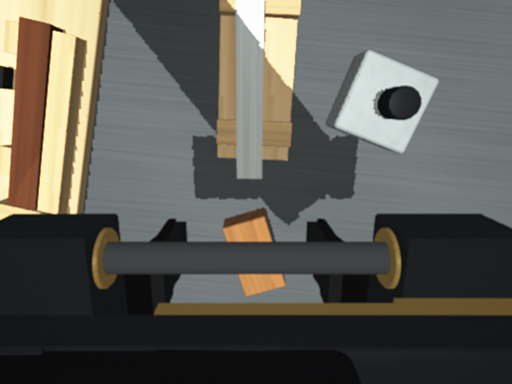

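The wrist view shows the bar at columns 236–263 with its end at row 178. The cradle spans columns 218–297, the box is centred near (386,100), and the knob top is at about (405,102).

```bash
python3 - <<'E'
from plan import *
f=shot("wrist");P=cloud(f);hsv=cv2.cvtColor(f["img"],cv2.COLOR_RGB2HSV).astype(int);z=P[...,2]
s=hsv[...,1];v=hsv[...,2]
m=(z>43)&(z<58)&(s<60);m[195:]=0;m[:,:215]=0;m[:,300:]=0
rows=range(5,175,5);Lp=[(np.nonzero(m[r])[0].min()-.5,r) for r in rows];Rp=[(np.nonzero(m[r])[0].max()+.5,r) for r in rows]
def fit(q,zp):
    W=plane(f,q,zp)[:,:2];vx,vy,x0,y0=cv2.fitLine(W.astype(np.float32),cv2.DIST_HUBER,0,.01,.01).ravel();return np.array([x0,y0]),np.degrees(np.arctan2(vy,vx))%180
a,b=fit(Lp,50),fit(Rp,50);print("bar edges",a,b)
er=[np.nonzero(m[:,c])[0].max()+.5 for c in range(240,260,4)];e=plane(f,[(250,np.median(er))],50)[0];print("end rows",er,e)
# cradle board/bearer left and right extents
w=(s>60)&(z>3)&(z<32);w[165:]=0;w[:,:205]=0;w[:,310:]=0
r26=range(124,145,3);r10=range(25,115,6)
for n,rr,zp in(("bearer",r26,26),("board",r10,10)):
    for g in(np.min,np.max):
        q=[(g(np.nonzero(w[r])[0])+(.5 if g is np.max else -.5),r) for r in rr];print(n,fit(q,zp))
ce=[np.nonzero(w[:,c])[0].max()+.5 for c in list(range(222,232,3))+list(range(268,288,4))];print("cradle end rows",ce,plane(f,[(225,ce[1]),(278,ce[-2])],10)[:,:2])
ys=np.nonzero(w[:,228]&(z[:,228]>20))[0];print("bearer rows@228",ys[[0,-1]],ys)
k=(v<60)&(z>80)&(z<92);k[170:]=0;k[:,:350]=0
q=np.argwhere(k)[:,::-1].astype(np.float32);print("knob",len(q),cv2.minEnclosingCircle(plane(f,q,86)[:,:2].astype(np.float32)))
E
```

```text
bar edges (array([542.9268 , 282.86063], dtype=float32), np.float32(5.0065975)) (array([548.9736, 309.5963], dtype=float32), np.float32(5.27596))
end rows [np.float64(177.5), np.float64(177.5), np.float64(177.5), np.float64(177.5), np.float64(177.5)] [637.12326113 305.09904462  50.        ]
bearer (array([597.04517, 266.50955], dtype=float32), np.float32(4.2267957))
bearer (array([589.5427, 345.7313], dtype=float32), np.float32(3.1625617))
board (array([526.79004, 262.43127], dtype=float32), np.float32(2.6156282))
board (array([530.7935 , 342.50528], dtype=float32), np.float32(3.0922093))
cradle end rows [np.float64(156.5), np.float64(156.5), np.float64(156.5), np.float64(156.5), np.float64(158.5), np.float64(158.5), np.float64(158.5), np.float64(158.5), np.float64(159.5)] [[623.84011614 275.68731903]
 [620.43170737 335.83629645]]
bearer rows@228 [  0 143] [  0   1   2   3   4   5   6   7   8   9  10  11  12 119 120 121 122 123
 124 125 126 127 128 129 130 131 132 133 134 135 136 137 138 139 140 141
 142 143]
knob 874 ((549.92919921875, 430.9908142089844), 14.902637481689453)
```

```bash
python3 - <<'E'
from plan import *
plan(512.6,293.3,80,185.15,5)
plan(512.6,293.3,22,185.15,4,[512.6,293.3,80],185.15)
E
```

```text
5 rows [0.604, 0.024, 0.748] az 0.009 | yaw -174.6 -> 185.15 from [633.4 299.7 229.6]
4 rows [-0.0, 0.0, 0.363] az -0.0 | yaw 185.2 -> 185.15 from [512.6 293.3  80. ]
```

Emit:
apply_moves --rows '[[[0.604,0.024,0.748],[0,0,0.01],0.4],[[0.604,0.024,0.748],[0,0,0.01],0.4],[[0.604,0.024,0.748],[0,0,0.01],0.4],[[0.604,0.024,0.748],[0,0,0.01],0.4],[[0.604,0.024,0.748],[0,0,0.01],0.4],[[0,0,0],[0,0,0],0.4]]'

```text
time: 12.6
eef_pos: [510.2, 292.7, 78.3]
tcp_rot: [-0.046, 0.999, -0.001, -0.002]
wrist_force: [0.5, -0.1, 1.0]
opening: 61.0
grip_force: 0.0
```

```bash
python3 plan.py 512.6 293.3 22 185.15 4
```

```text
4 rows [-0.015, 0.002, 0.352] az 0.003 | yaw -174.8 -> 185.15 from [510.2 292.7  78.3]
```

Emit:
apply_moves --rows '[[[-0.015,0,0.35],[0,0,0],0.4],[[-0.015,0,0.35],[0,0,0],0.4],[[-0.015,0,0.35],[0,0,0],0.4],[[-0.015,0,0.35],[0,0,0],0.4],[[0,0,0],[0,0,0],0.4],[[0,0,0],[0,0,0],-1],[[0,0,0],[0,0,0],-1],[[0,0,0],[0,0,0],-1],[[0,0,0],[0,0,0],-1],[[0,0,0],[0,0,0],-1]]' --newtons 60

```text
time: 13.85
eef_pos: [514.6, 294.0, 24.4]
tcp_rot: [-0.045, 0.999, -0.0, 0.0]
wrist_force: [-0.9, -3.2, 3.0]
opening: 24.9
grip_force: 60.0
```

Emit:
apply_moves --rows '[[[0,0,-0.3],[0,0,0],-1],[[0,0,-1],[0,0,0],-1],[[0,0,-1],[0,0,0],-1],[[0,0,-0.7],[0,0,0],-1],[[0,0,0],[0,0,0],-1]]'

```text
time: 14.48
eef_pos: [515.1, 295.5, 146.5]
tcp_rot: [-0.046, 0.999, 0.001, 0.002]
wrist_force: [0.0, -0.8, -4.2]
opening: 26.0
grip_force: 60.0
```

```bash
cat > barview.py <<'E'
from plan import *
def bar():
    s=robot.read_state();f=shot("wrist","w5.png");P=cloud(f)
    T=np.linalg.inv(np.array(f["c2w"]));Rt=R.from_quat(s["tcp_rot"]).as_matrix()
    Q=(P-s["eef_pos"])@Rt   # tool coords
    hsv=cv2.cvtColor(f["img"],cv2.COLOR_RGB2HSV).astype(int)
    m=(Q[...,2]<-15)&(Q[...,2]>-45)&(abs(Q[...,1])<30)&(Q[...,0]>15)&(Q[...,0]<110)&(hsv[...,1]<70)
    m=cv2.morphologyEx(m.astype(np.uint8),cv2.MORPH_OPEN,np.ones((3,3)))>0
    r=np.nonzero(m.sum(1)>20)[0];print("rows",r[[0,-1]],"bar top tool z",np.median(Q[m][:,2]))
    zt=s["eef_pos"][2]+25.6
    for k in np.linspace(r[0]+2,min(r[-1],205),6).astype(int):
        x=np.nonzero(m[k])[0]
        W=(plane(f,[(x.min()-.5,k),(x.max()+.5,k)],zt)-s["eef_pos"])@Rt;print(k,np.round(W[:,:2].ravel(),1),"mid",np.round(W[:,1].mean(),2))
    print("end tool x",((plane(f,[(250,r[0]-.5)],zt)-s["eef_pos"])@Rt)[0])
bar()
E
python3 barview.py; python3 plan.py 594 -165.7 150 110.93 17
```

```text
rows [ 81 230] bar top tool z -26.045197095897947
83 [ 75.6 -11.9  75.6  14.3] mid 1.22
107 [ 66.6 -11.7  66.6  14.2] mid 1.22
131 [ 57.3 -11.9  57.3  14.4] mid 1.23
156 [ 47.3 -11.8  47.3  14.2] mid 1.23
180 [ 37.3 -12.   37.3  14.1] mid 1.03
205 [ 26.5 -11.8  26.5  14.3] mid 1.24
end tool x [ 76.47937729   2.56168203 -25.87219534]
17 rows [-0.469, -0.569, -0.008] az 0.874 | yaw -174.8 -> 110.93 from [514.5 294.7 144.6]
```

```bash
python3 plan.py 613.6 -220.3 100 110.93 18
```

```text
18 rows [-0.51, -0.592, 0.062] az 0.825 | yaw -174.8 -> 110.93 from [514.5 294.7 144.6]
```

Emit:
apply_moves --rows '[[[-0.51,-0.592,0.062],[0,0,0.825],-1],[[-0.51,-0.592,0.062],[0,0,0.825],-1],[[-0.51,-0.592,0.062],[0,0,0.825],-1],[[-0.51,-0.592,0.062],[0,0,0.825],-1],[[-0.51,-0.592,0.062],[0,0,0.825],-1],[[-0.51,-0.592,0.062],[0,0,0.825],-1],[[-0.51,-0.592,0.062],[0,0,0.825],-1],[[-0.51,-0.592,0.062],[0,0,0.825],-1],[[-0.51,-0.592,0.062],[0,0,0.825],-1],[[-0.51,-0.592,0.062],[0,0,0.825],-1],[[-0.51,-0.592,0.062],[0,0,0.825],-1],[[-0.51,-0.592,0.062],[0,0,0.825],-1],[[-0.51,-0.592,0.062],[0,0,0.825],-1],[[-0.51,-0.592,0.062],[0,0,0.825],-1],[[-0.51,-0.592,0.062],[0,0,0.825],-1],[[-0.51,-0.592,0.062],[0,0,0.825],-1],[[-0.51,-0.592,0.062],[0,0,0.825],-1],[[-0.51,-0.592,0.062],[0,0,0.825],-1],[[0,0,0],[0,0,0],-1],[[0,0,0],[0,0,0],-1]]'

```text
time: 17.02
eef_pos: [613.3, -220.2, 99.6]
tcp_rot: [0.567, 0.824, 0.0, -0.0]
wrist_force: [0.8, 0.9, -3.2]
opening: 25.4
grip_force: 60.0
```

```bash
python3 barview.py; python3 - <<'E'
from plan import *
s=robot.read_state();print(s["eef_pos"],yaw(s))
f=shot("wrist","w6.png");P=cloud(f);Rt=R.from_quat(s["tcp_rot"]).as_matrix()
Q=(P-s["eef_pos"])@Rt;hsv=cv2.cvtColor(f["img"],cv2.COLOR_RGB2HSV).astype(int)
m=(P[...,2]>52)&(P[...,2]<70)&(abs(Q[...,1])<25)&(Q[...,0]>60)&(hsv[...,1]<70)
r=np.nonzero(m.sum(1)>4)[0];print(r[[0,-1]])
for k in np.linspace(r[0],r[-1]-2,6).astype(int):
    x=np.nonzero(m[k])[0];W=(plane(f,[(x.min()-.5,k),(x.max()+.5,k)],62)-s["eef_pos"])@Rt;print(k,np.round(W[:,:2].ravel(),1),"mid",W[:,1].mean().round(2))
E
```

```text
rows [ 81 231] bar top tool z -26.038561520119135
83 [ 75.8 -13.7  75.9  12.6] mid -0.58
107 [ 66.9 -13.5  66.9  12.4] mid -0.57
131 [ 57.6 -13.7  57.6  12.6] mid -0.57
156 [ 47.5 -13.6  47.5  12.5] mid -0.56
180 [ 37.5 -13.8  37.6  12.3] mid -0.76
205 [ 26.8 -13.6  26.8  12.5] mid -0.55
end tool x [ 76.76967299   0.77167059 -25.57487767]
[ 613.59381776 -219.52928751   99.69734363] 110.98947946763326
[ 0 80]
0 [122.1  -4.8 122.1   6.9] mid 1.06
15 [114.8  -4.8 114.8   7. ] mid 1.08
31 [106.9  -4.9 106.9   7.1] mid 1.11
46 [99.3 -4.9 99.3  6.6] mid 0.85
62 [91.  -5.  91.   6.7] mid 0.87
78 [82.6 -5.  82.6  6.8] mid 0.89
```

View pics/w6.png

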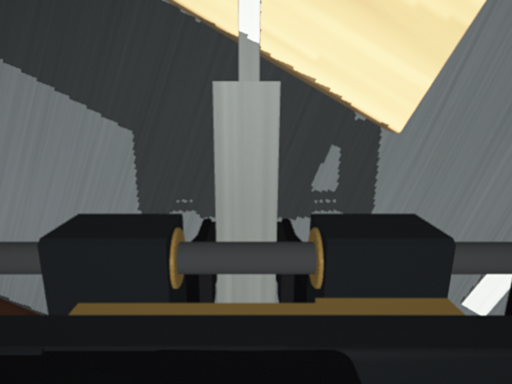

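The picture shows the bar's end at (213–280, row 81) with the handle just ahead at columns 238–260. I'll compare their offsets within one image, so pose noise drops out.

```bash
cat > rel.py <<'E'
from plan import *
f=shot("wrist");P=cloud(f);hsv=cv2.cvtColor(f["img"],cv2.COLOR_RGB2HSV).astype(int)
M=np.array(f["mount"]);f["c2w"]=M;Q=cloud(f);s=robot.read_state()
hz=s["eef_pos"][2]-62
def rows(m,zt,ks):
    o=[]
    for k in ks:
        x=np.nonzero(m[k])[0];W=plane(f,[(x.min()-.5,k),(x.max()+.5,k)],zt);o.append([W[0,0],W[:,1].mean()])
    return np.array(o)
m=(Q[...,2]<-15)&(Q[...,2]>-45)&(abs(Q[...,1])<30)&(Q[...,0]>15);m&=hsv[...,1]<70
b=rows(m,-26,range(90,200,6));pb=np.polyfit(b[:,0],b[:,1],1)
h=(abs(Q[...,2]-hz)<12)&(abs(Q[...,1])<25)&(Q[...,0]>60)&(hsv[...,1]<70)
hh=rows(h,hz,range(1,78,4));ph=np.polyfit(hh[:,0],hh[:,1],1)
print("bar lateral@0,slope deg",np.polyval(pb,0),np.degrees(pb[0]),"handle lateral@60,@100",np.polyval(ph,[60,100]),"slope",np.degrees(ph[0]))
r=np.nonzero(h[:,249])[0].max();print("tip px row",r)
E
python3 rel.py
```

```text
bar lateral@0,slope deg -0.6657852090615322 0.032301965303332264 handle lateral@60,@100 [0.94468987 0.68340061] slope -0.37426929769194633
tip px row 80
```

Emit:
apply_moves --rows '[[[0.36,0.01,0],[0,0,-0.02],-1],[[0.36,0.01,0],[0,0,-0.02],-1],[[0.36,0.01,0],[0,0,-0.02],-1],[[0.36,0.01,0.3],[0,0,-0.01],-1],[[0,0,0.3],[0,0,0],-1],[[0,0,0.15],[0,0,0],-1],[[0,0,0],[0,0,0],-1]]'

```text
time: 18.05
eef_pos: [593.8, -166.6, 68.7]
tcp_rot: [0.565, 0.825, -0.0, -0.001]
wrist_force: [-0.5, -0.5, -3.2]
opening: 25.4
grip_force: 60.0
```

```bash
python3 - <<'E'
from plan import *
for i in range(3):
    s=robot.read_state();print(s["eef_pos"],yaw(s),s["wrist_force"]);f=shot("scene")
cv2.imwrite("pics/s7.png",cv2.resize(f["img"][130:260,150:330,::-1],None,fx=4,fy=4,interpolation=cv2.INTER_CUBIC))
E
```

```text
[ 593.77798018 -166.64470529   68.66030064] 111.25193592686868 [-0.46673028 -0.47270493 -3.22131038]
[ 594.16016719 -166.57658463   69.26157145] 111.25657076906468 [-0.18510798 -0.65111709 -3.14210937]
[ 594.3905536  -166.46973524   69.63765394] 111.2678091065036 [-0.55442546  0.58417891 -2.05913867]
```

View pics/s7.png

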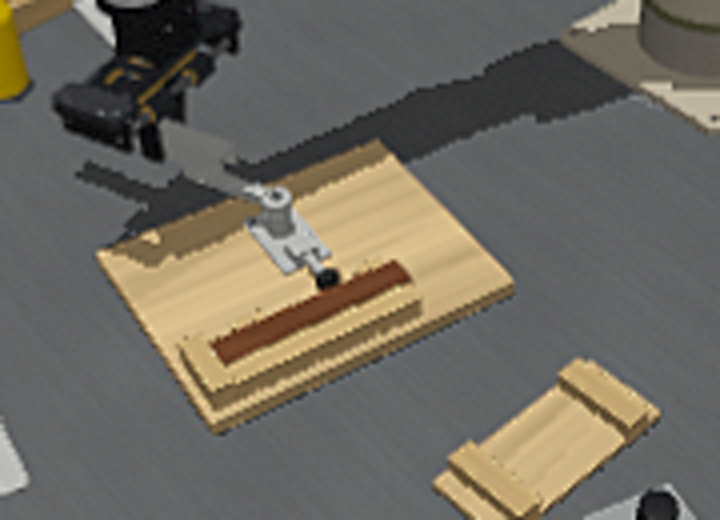

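The bar hangs in line above the handle (handle at (245,190)) and the batten is still home. Now I'll lower it.

Emit:
apply_moves --rows '[[[0,0,0.12],[0,0,0],-1],[[0,0,0.12],[0,0,0],-1],[[0,0,0.05],[0,0,0],-1]]'

```text
time: 18.58
eef_pos: [593.9, -165.9, 57.4]
tcp_rot: [0.564, 0.826, -0.0, -0.0]
wrist_force: [0.7, -0.1, -3.5]
opening: 25.4
grip_force: 60.0
```

Emit:
apply_moves --rows '[[[0,0,0.1],[0,0,0],-1],[[0,0,0.1],[0,0,0],-1],[[0,0,0.1],[0,0,0],-1],[[0,0,0],[0,0,0],-1]]'

```text
time: 19.08
eef_pos: [593.9, -165.9, 45.5]
tcp_rot: [0.564, 0.826, -0.0, -0.0]
wrist_force: [-0.5, 0.3, -2.7]
opening: 25.8
grip_force: 60.0
```

Emit:
apply_moves --rows '[[[0.012,-0.277,0.02],[0,0,1],-1],[[0.012,-0.277,0.02],[0,0,1],-1],[[0.012,-0.277,0.01],[0,0,1],-1],[[0.012,-0.277,0],[0,0,1],-1],[[0.012,-0.277,0],[0,0,1],-1],[[0.012,-0.277,0],[0,0,1],-1]]'

```text
time: 19.82
eef_pos: [532.4, -172.4, 45.5]
tcp_rot: [0.759, 0.651, 0.003, 0.003]
wrist_force: [13.1, 2.7, -7.8]
opening: 25.3
grip_force: 60.0
```

```bash
cat > piv.py <<'E'
from plan import *
s=robot.read_state();Rt=R.from_quat(s["tcp_rot"]).as_matrix();d=(np.array([548.9,-47,s["eef_pos"][2]])-s["eef_pos"])@Rt
print("pivot in tool",d.round(1),"yaw",yaw(s),"turned",111.2-yaw(s),"F tool",(s["wrist_force"]@Rt).round(1),s["torque"].round(2),s["eef_pos"].round(1),s["opening"])
E
python3 piv.py
```

```text
pivot in tool [ 1.264e+02 -2.900e+00  1.000e-01] yaw 81.19553959491189 turned 30.00446040508811 F tool [ 4.7 12.5  7.9] [ 0.51 -3.03 -0.27] [ 532.4 -172.4   45.5] 25.26704464323254
```

Emit:
apply_moves --rows '[[[0.012,-0.277,0],[0,0,1],-1],[[0.012,-0.277,0],[0,0,1],-1],[[0.012,-0.277,0],[0,0,1],-1],[[0.012,-0.277,0],[0,0,1],-1],[[0.012,-0.277,0],[0,0,1],-1],[[0.012,-0.277,0],[0,0,1],-1]]'

```text
time: 20.58
eef_pos: [471.8, -146.9, 45.6]
tcp_rot: [0.902, 0.432, 0.003, 0.002]
wrist_force: [8.9, -0.2, -3.9]
opening: 25.8
grip_force: 60.0
```

```bash
python3 piv.py
```

```text
pivot in tool [126.2  -2.6   0.5] yaw 51.15753683662752 turned 60.04246316337248 F tool [5.4 7.  4. ] [-0.18 -2.18 -0.15] [ 471.8 -146.9   45.6] 25.753079760660434
```

Emit:
apply_moves --rows '[[[0.012,-0.277,0],[0,0,1],-1],[[0.012,-0.277,0],[0,0,1],-1],[[0.012,-0.277,0],[0,0,1],-1],[[0.012,-0.277,0],[0,0,1],-1],[[0,0,0],[0,0,0],-1]]'

```text
time: 21.2
eef_pos: [438.7, -111.3, 44.2]
tcp_rot: [0.963, 0.27, -0.0, -0.001]
wrist_force: [-4.4, 9.0, 1.3]
opening: 25.3
grip_force: 60.0
```

```bash
python3 piv.py
```

```text
pivot in tool [127.5   2.5  -0. ] yaw 31.378337438675743 turned 79.82166256132426 F tool [  1.  -10.   -1.3] [2.15 0.83 0.23] [ 438.7 -111.3   44.2] 25.294329532851325
```

Emit:
apply_moves --rows '[[[0.012,-0.277,0],[0,0,1],-1],[[0,-0.055,0],[0,0,0.2],-1],[[0,0,0],[0,0,0],-1]]'

```text
time: 21.58
eef_pos: [433.4, -102.2, 44.2]
tcp_rot: [0.976, 0.22, 0.0, 0.0]
wrist_force: [0.7, 0.2, -2.5]
opening: 25.5
grip_force: 60.0
```

```bash
python3 piv.py
```

```text
pivot in tool [ 1.28e+02 -4.00e-01  1.00e-01] yaw 25.39086360974366 turned 85.80913639025634 F tool [0.7 0.1 2.5] [ 0.01 -0.08 -0.01] [ 433.4 -102.2   44.2] 25.501545501397622
```

Emit:
apply_moves --rows '[[[0,0,-0.3],[0,0,0],-1],[[0,0,-0.5],[0,0,0],-1],[[0,0,-1],[0,0,0],-1],[[0,0,-1],[0,0,0],-1],[[0,0,0],[0,0,0],-1]]'

```text
time: 22.2
eef_pos: [435.2, -102.6, 159.6]
tcp_rot: [0.976, 0.219, 0.003, 0.002]
wrist_force: [0.3, 0.2, -4.1]
opening: 25.8
grip_force: 60.0
```

```bash
python3 - <<'E'
from plan import *
plan(490,100,150,104,16)
plan(503.5,301.2,100,183,16,[490,100,150],104)
E
```

```text
16 rows [0.346, -0.078, 0.015] az -0.984 | yaw 25.3 -> 104 from [ 435.2 -102.6  159.6]
16 rows [0.196, 0.279, 0.078] az -0.988 | yaw 104 -> 183 from [490 100 150]
```

Emit:
apply_moves --rows '[[[0.346,-0.078,0.015],[0,0,-0.984],-1],[[0.346,-0.078,0.015],[0,0,-0.984],-1],[[0.346,-0.078,0.015],[0,0,-0.984],-1],[[0.346,-0.078,0.015],[0,0,-0.984],-1],[[0.346,-0.078,0.015],[0,0,-0.984],-1],[[0.346,-0.078,0.015],[0,0,-0.984],-1],[[0.346,-0.078,0.015],[0,0,-0.984],-1],[[0.346,-0.078,0.015],[0,0,-0.984],-1],[[0.346,-0.078,0.015],[0,0,-0.984],-1],[[0.346,-0.078,0.015],[0,0,-0.984],-1],[[0.346,-0.078,0.015],[0,0,-0.984],-1],[[0.346,-0.078,0.015],[0,0,-0.984],-1],[[0.346,-0.078,0.015],[0,0,-0.984],-1],[[0.346,-0.078,0.015],[0,0,-0.984],-1],[[0.346,-0.078,0.015],[0,0,-0.984],-1],[[0.346,-0.078,0.015],[0,0,-0.984],-1]]'

```text
time: 24.2
eef_pos: [487.0, 100.6, 145.5]
tcp_rot: [0.614, 0.789, -0.0, -0.001]
wrist_force: [0.1, -0.6, -3.7]
opening: 25.4
grip_force: 60.0
```

Emit:
apply_moves --rows '[[[0.196,0.279,0.078],[0,0,-0.988],-1],[[0.196,0.279,0.078],[0,0,-0.988],-1],[[0.196,0.279,0.078],[0,0,-0.988],-1],[[0.196,0.279,0.078],[0,0,-0.988],-1],[[0.196,0.279,0.078],[0,0,-0.988],-1],[[0.196,0.279,0.078],[0,0,-0.988],-1],[[0.196,0.279,0.078],[0,0,-0.988],-1],[[0.196,0.279,0.078],[0,0,-0.988],-1],[[0.196,0.279,0.078],[0,0,-0.988],-1],[[0.196,0.279,0.078],[0,0,-0.988],-1],[[0.196,0.279,0.078],[0,0,-0.988],-1],[[0.196,0.279,0.078],[0,0,-0.988],-1],[[0.196,0.279,0.078],[0,0,-0.988],-1],[[0.196,0.279,0.078],[0,0,-0.988],-1],[[0.196,0.279,0.078],[0,0,-0.988],-1],[[0.196,0.279,0.078],[0,0,-0.988],-1],[[0,0,0],[0,0,0],-1]]'

```text
time: 26.32
eef_pos: [500.0, 301.8, 95.4]
tcp_rot: [-0.027, 1.0, -0.0, -0.001]
wrist_force: [-0.4, -0.6, -2.6]
opening: 25.5
grip_force: 60.0
```

```bash
python3 barview.py; python3 - <<'E'
from plan import *
plan(503.5,301.2,34,183,4)
# handle check, both fixed cameras, depth points on the handle; batten gap to stop
for n in("scene","side"):
    f=shot(n);P=cloud(f);hsv=cv2.cvtColor(f["img"],cv2.COLOR_RGB2HSV).astype(int)
    x,y,z=np.moveaxis(P,-1,0);m=(z>50)&(z<72)&(hsv[...,1]<70)&(x>400)&(x<700)&(y<0)&(y>-200)
    Q=P[m];print(n,m.sum(),np.median(Q,0).round(1),cv2.minAreaRect(Q[:,:2].astype(np.float32)))
E
```

```text
rows [ 81 230] bar top tool z -26.058886795214022
83 [ 75.6 -12.   75.6  14.3] mid 1.18
107 [ 66.6 -11.8  66.6  14.1] mid 1.18
131 [ 57.3 -12.   57.3  14.4] mid 1.19
156 [ 47.3 -11.8  47.3  14.2] mid 1.19
180 [ 37.3 -12.   37.3  14. ] mid 0.99
205 [ 26.5 -11.9  26.5  14.3] mid 1.2
end tool x [ 76.54948227   2.52671154 -25.44591313]
4 rows [-0.017, 0.0, 0.385] az 0.0 | yaw -177.0 -> 183 from [500.8 301.   95.7]
scene 107 [522.4 -58.   59.4] ((508.49169921875, -60.535945892333984), (120.7811279296875, 27.34906578063965), 18.538818359375)
side 195 [508.1 -64.5  60.6] ((505.3549499511719, -69.41868591308594), (118.55726623535156, 29.276378631591797), 27.8367977142334)
```

The handle is still locked at about −155°, and the bar has not slipped in the grip. Now I'll lower it onto the cradle.

Emit:
apply_moves --rows '[[[-0.017,0,0.385],[0,0,0],-1],[[-0.017,0,0.385],[0,0,0],-1],[[-0.017,0,0.385],[0,0,0],-1],[[-0.017,0,0.385],[0,0,0],-1],[[0,0,0.15],[0,0,0],-1],[[0,0,0],[0,0,0],-1]]'

```text
time: 27.22
eef_pos: [503.6, 301.5, 28.4]
tcp_rot: [-0.027, 1.0, -0.0, -0.0]
wrist_force: [0.3, 0.3, -3.0]
opening: 25.7
grip_force: 60.0
```

Emit:
apply_moves --rows '[[[0,0,0.06],[0,0,0],-1],[[0,0,0],[0,0,0],-1]]'

```text
time: 27.48
eef_pos: [504.0, 301.6, 26.7]
tcp_rot: [-0.027, 1.0, 0.0, 0.0]
wrist_force: [-1.0, 0.6, -3.1]
opening: 25.1
grip_force: 60.0
```

Emit:
apply_moves --rows '[[[0,0,0.05],[0,0,0],-1],[[0,0,0],[0,0,0],-1]]'

```text
time: 27.72
eef_pos: [503.9, 301.6, 24.5]
tcp_rot: [-0.027, 1.0, 0.0, 0.0]
wrist_force: [0.6, -0.1, -3.1]
opening: 25.7
grip_force: 60.0
```

Emit:
apply_moves --rows '[[[0,0,0.03],[0,0,0],-1],[[0,0,0],[0,0,0],-1]]'

```text
time: 27.98
eef_pos: [504.0, 301.6, 24.4]
tcp_rot: [-0.027, 1.0, -0.0, 0.0]
wrist_force: [-3.3, -3.8, 9.1]
opening: 25.5
grip_force: 60.0
```

Emit:
apply_moves --rows '[[[0,0,0],[0,0,0],0.4],[[0,0,0],[0,0,0],0.4],[[0,0,0],[0,0,0],0.4],[[0,0,0],[0,0,0],0.4],[[0,0,0],[0,0,0],0.4],[[0,0,-0.3],[0,0,0],0.4],[[0,0,-0.7],[0,0,0],0.4],[[0,0,-1],[0,0,0],0.4],[[0,0,-1],[0,0,0],0.4],[[0,0,0],[0,0,0],0.4]]'

```text
time: 29.22
eef_pos: [505.2, 302.9, 147.2]
tcp_rot: [-0.027, 1.0, 0.001, 0.003]
wrist_force: [0.9, 0.3, 0.1]
opening: 60.9
grip_force: 0.0
```

```bash
python3 plan.py 625 307.5 230 183 5
```

```text
5 rows [-0.6, -0.009, -0.414] az 0.003 | yaw -176.9 -> 183.0 from [505.2 302.9 147.2]
```

Next I'll view the bar from the same vantage as before, to check its pose on the cradle and take the knob again.

Emit:
apply_moves --rows '[[[-0.6,-0.01,-0.414],[0,0,0],0.4],[[-0.6,-0.01,-0.414],[0,0,0],0.4],[[-0.6,-0.01,-0.414],[0,0,0],0.4],[[-0.6,-0.01,-0.414],[0,0,0],0.4],[[-0.6,-0.01,-0.414],[0,0,0],0.4],[[0,0,0],[0,0,0],0.4],[[0,0,0],[0,0,0],0.4]]'

```text
time: 30.1
eef_pos: [622.7, 306.2, 225.1]
tcp_rot: [-0.027, 1.0, -0.0, -0.001]
wrist_force: [-0.0, 0.7, -0.2]
opening: 60.9
grip_force: 0.0
```

```bash
python3 - <<'E'
from plan import *
f=shot("wrist","w8.png");P=cloud(f);hsv=cv2.cvtColor(f["img"],cv2.COLOR_RGB2HSV).astype(int);z=P[...,2]
s=hsv[...,1];v=hsv[...,2]
m=(z>43)&(z<58)&(s<60);m[195:]=0;m[:,:215]=0;m[:,300:]=0
ok=np.nonzero(m.sum(1)>10)[0];rows=range(5,ok[-1]-3,5)
def fit(q,zp):
    W=plane(f,q,zp)[:,:2];vx,vy,x0,y0=cv2.fitLine(W.astype(np.float32),cv2.DIST_HUBER,0,.01,.01).ravel();return np.array([x0,y0]),np.degrees(np.arctan2(vy,vx))%180
for g,o in((np.min,-.5),(np.max,.5)):print("bar",fit([(g(np.nonzero(m[r])[0])+o,r) for r in rows],50))
print("end",plane(f,[(250,ok[-1]+.5)],50)[0],"z near/far",np.median(z[ok[-1]-20:ok[-1]][m[ok[-1]-20:ok[-1]]]),np.median(z[:20][m[:20]]))
w=(s>60)&(z>3)&(z<32);w[165:]=0;w[:,:200]=0;w[:,315:]=0
for g,o in((np.min,-.5),(np.max,.5)):print("cradle",fit([(g(np.nonzero(w[r])[0])+o,r) for r in range(25,110,6)],10))
k=(v<60)&(z>80)&(z<92);k[170:]=0;k[:,:350]=0
q=np.argwhere(k)[:,::-1].astype(np.float32);print("knob",len(q),cv2.minEnclosingCircle(plane(f,q,86)[:,:2].astype(np.float32)))
# handle
for n in("side",):
    f=shot(n);P=cloud(f);h2=cv2.cvtColor(f["img"],cv2.COLOR_RGB2HSV).astype(int)
    x,y,zz=np.moveaxis(P,-1,0);m=(zz>48)&(zz<72)&(h2[...,1]<70)&(x>430)&(x<525)&(y<-30)&(y>-150)
    q=np.argwhere(m)[:,::-1].astype(float);W=plane(f,q,60)[:,:2];l=cv2.fitLine(W.astype(np.float32),cv2.DIST_HUBER,0,.01,.01).ravel();print("handle",len(q),np.degrees(np.arctan2(l[1],l[0])))
plan(549.9,430.6,140,183,7)
E
```

```text
bar (array([531.8904 , 291.08228], dtype=float32), np.float32(2.6503105))
bar (array([540.8797, 317.65  ], dtype=float32), np.float32(3.084332))
end [626.57374502 311.27641141  50.        ] z near/far 50.35481815685927 50.38154778696338
cradle (array([518.02277, 261.93805], dtype=float32), np.float32(3.0263736))
cradle (array([517.3629, 341.7921], dtype=float32), np.float32(3.027905))
knob 850 ((550.0177612304688, 431.1575622558594), 14.857483863830566)
handle 131 23.848173
7 rows [0.236, 0.458, 0.305] az 0.004 | yaw -176.9 -> 183 from [622.7 306.1 225.3]
```

The bar lies level on both bearers, aligned and centred, and the handle is still locked. Now the knob.

Emit:
apply_moves --rows '[[[0.236,0.46,0.305],[0,0,0],0.4],[[0.236,0.46,0.305],[0,0,0],0.4],[[0.236,0.46,0.305],[0,0,0],0.4],[[0.236,0.46,0.305],[0,0,0],0.4],[[0.236,0.46,0.305],[0,0,0],0.4],[[0.236,0.46,0.305],[0,0,0],0.4],[[0.236,0.46,0.305],[0,0,0],0.4],[[0,0,0],[0,0,0],0.4]]'

```text
time: 31.2
eef_pos: [548.7, 432.8, 139.3]
tcp_rot: [-0.028, 1.0, -0.0, -0.001]
wrist_force: [0.7, 0.3, 0.4]
opening: 60.8
grip_force: 0.0
```

```bash
python3 plan.py 550 431 56 183 5
```

```text
5 rows [-0.006, -0.009, 0.417] az 0.01 | yaw -176.7 -> 183.0 from [548.7 432.8 139.3]
```

Emit:
apply_moves --rows '[[[-0.006,-0.009,0.417],[0,0,0.01],0.4],[[-0.006,-0.009,0.417],[0,0,0.01],0.4],[[-0.006,-0.009,0.417],[0,0,0.01],0.4],[[-0.006,-0.009,0.417],[0,0,0.01],0.4],[[-0.006,-0.009,0.417],[0,0,0.01],0.4],[[0,0,0],[0,0,0],0.4],[[0,0,0],[0,0,0],-1],[[0,0,0],[0,0,0],-1],[[0,0,0],[0,0,0],-1],[[0,0,0],[0,0,0],-1]]' --newtons 40

```text
time: 32.45
eef_pos: [552.1, 432.1, 58.3]
tcp_rot: [-0.025, 1.0, 0.003, 0.001]
wrist_force: [3.9, 8.8, -1.1]
opening: 29.7
grip_force: 40.3
```

Emit:
apply_moves --rows '[[[0,0,-0.08],[0,0,0],-1],[[0,0,-0.08],[0,0,0],-1],[[0,0,-0.08],[0,0,0],-1],[[0,0,-0.05],[0,0,0],-1],[[0,0,0],[0,0,0],-1]]'

```text
time: 33.08
eef_pos: [552.0, 432.1, 69.4]
tcp_rot: [-0.025, 1.0, 0.002, 0.001]
wrist_force: [3.7, 9.6, -5.9]
opening: 29.2
grip_force: 40.0
```

Emit:
apply_moves --rows '[[[0,0,-0.05],[0,0,0],-1],[[0,0,0],[0,0,0],-1]]'

```text
time: 33.33
eef_pos: [552.0, 431.9, 69.9]
tcp_rot: [-0.025, 1.0, 0.002, 0.0]
wrist_force: [6.5, 14.5, -14.9]
opening: 29.2
grip_force: 40.0
```

The force jump to 15 N, against a 5.6 N spring, shows the knob is fully out. Releasing it.

Emit:
apply_moves --rows '[[[0,0,0],[0,0,0],0.4],[[0,0,0],[0,0,0],0.4],[[0,0,0],[0,0,0],0.4],[[0,0,0],[0,0,0],0.4],[[0,0,-0.4],[0,0,0],0.4],[[0,0,-0.8],[0,0,0],0.4],[[0,0,-1],[0,0,0],0.4],[[0,0,-1],[0,0,0],0.4],[[-1,0,-0.5],[0,0,0],0.4],[[-0.8,0,0],[0,0,0],0.4],[[0,0,0],[0,0,0],0.4],[[0,0,0],[0,0,0],0.4]]'

```text
time: 34.83
eef_pos: [623.3, 433.4, 219.4]
tcp_rot: [-0.025, 1.0, 0.0, -0.0]
wrist_force: [0.1, -0.3, 0.3]
opening: 60.8
grip_force: 0.0
```

```bash
python3 - <<'E'
from plan import *
s=robot.read_state();print(s["eef_pos"],s["wrist_force"],s["opening"])
f=shot("wrist");P=cloud(f);h=cv2.cvtColor(f["img"],cv2.COLOR_RGB2HSV).astype(int)
m=(h[...,2]<60)&(abs(P[...,0]-550)<12)&(abs(P[...,1]-431)<12);print("knob top z",np.percentile(P[m][:,2],[10,50,90]) if m.any() else None)
for n in("scene","side"):
    f=shot(n);P=cloud(f);h2=cv2.cvtColor(f["img"],cv2.COLOR_RGB2HSV).astype(int)
    x,y,z=np.moveaxis(P,-1,0);m=(z>48)&(z<72)&(h2[...,1]<70)&(x>430)&(x<525)&(y<-20)&(y>-150)
    W=plane(f,np.argwhere(m)[:,::-1],60)[:,:2];l=cv2.fitLine(W.astype(np.float32),cv2.DIST_HUBER,0,.01,.01).ravel();print(n,"handle",len(W),np.degrees(np.arctan2(l[1],l[0])))
    b=(x>420)&(x<780)&(y<160)&(y>20)&(z>34)&(z<50)&(h2[...,2]<140)&(h2[...,1]>90)
    b=cv2.morphologyEx(b.astype(np.uint8),cv2.MORPH_OPEN,np.ones((2,2)));print("batten",cv2.minAreaRect(plane(f,np.argwhere(b)[:,::-1],42)[:,:2].astype(np.float32)))
    c=(x>420)&(x<700)&(y>250)&(y<380)&(z>42)&(z<60)&(h2[...,1]<60);print("bar",cv2.minAreaRect(plane(f,np.argwhere(c)[:,::-1],50)[:,:2].astype(np.float32)))
E
```

```text
[623.31341869 433.36934284 219.44724286] [ 0.06722668 -0.2740852   0.3127069 ] 60.778460922880335
knob top z [ 85.49025546  87.09312957 382.02699941]
scene handle 58 26.917784
batten ((616.3986206054688, 87.36233520507812), (208.2947235107422, 52.93581008911133), 0.5225061774253845)
bar ((532.59228515625, 307.4315185546875), (199.1722412109375, 30.177831649780273), 3.151801109313965)
side handle 130 23.64954
batten ((591.9719848632812, 74.65507507324219), (36.46155548095703, 197.16058349609375), 80.6209945678711)
bar ((524.041015625, 304.85870361328125), (207.16342163085938, 32.70241165161133), 2.782956600189209)
```

The knob is back at rest (top at 86), the handle is locked, and the bar is on its cradle. One last check from above: whether the batten still touches the stop.

```bash
python3 plan.py 670 -20 230 95 18
```

```text
18 rows [-0.49, -0.499, -0.015] az 0.976 | yaw -177.1 -> 95.0 from [623.2 433.2 219.5]
```

Emit:
apply_moves --rows '[[[-0.49,-0.499,-0.015],[0,0,0.976],0.4],[[-0.49,-0.499,-0.015],[0,0,0.976],0.4],[[-0.49,-0.499,-0.015],[0,0,0.976],0.4],[[-0.49,-0.499,-0.015],[0,0,0.976],0.4],[[-0.49,-0.499,-0.015],[0,0,0.976],0.4],[[-0.49,-0.499,-0.015],[0,0,0.976],0.4],[[-0.49,-0.499,-0.015],[0,0,0.976],0.4],[[-0.49,-0.499,-0.015],[0,0,0.976],0.4],[[-0.49,-0.499,-0.015],[0,0,0.976],0.4],[[-0.49,-0.499,-0.015],[0,0,0.976],0.4],[[-0.49,-0.499,-0.015],[0,0,0.976],0.4],[[-0.49,-0.499,-0.015],[0,0,0.976],0.4],[[-0.49,-0.499,-0.015],[0,0,0.976],0.4],[[-0.49,-0.499,-0.015],[0,0,0.976],0.4],[[-0.49,-0.499,-0.015],[0,0,0.976],0.4],[[-0.49,-0.499,-0.015],[0,0,0.976],0.4],[[-0.49,-0.499,-0.015],[0,0,0.976],0.4],[[-0.49,-0.499,-0.015],[0,0,0.976],0.4],[[0,0,0],[0,0,0],0.4],[[0,0,0],[0,0,0],0.4]]'

```text
time: 37.48
eef_pos: [670.2, -19.5, 230.0]
tcp_rot: [0.675, 0.738, 0.0, 0.0]
wrist_force: [0.2, 1.3, -0.5]
opening: 61.0
grip_force: 0.0
```

```bash
python3 - <<'E'
from plan import *
s=robot.read_state();print(s["eef_pos"],yaw(s))
f=shot("wrist","w9.png");P=cloud(f);h=cv2.cvtColor(f["img"],cv2.COLOR_RGB2HSV).astype(int)
a=np.radians(-7.7);o=np.array([576.4,78.4])
J=np.stack([(P[...,0]-o[0])*np.cos(a)+(P[...,1]-o[1])*np.sin(a),-(P[...,0]-o[0])*np.sin(a)+(P[...,1]-o[1])*np.cos(a)],-1)
jx,jy,z=J[...,0],J[...,1],P[...,2]
# along several jig-y lines list colour/height transitions near the stop
for y0 in(-8,-3,2,7):
    m=(abs(jy-y0)<1.5)&(jx>100)&(jx<145)&(z<60)
    b=[]
    for x0 in range(104,136,2):
        k=m&(abs(jx-x0)<1.2)
        b.append((x0,int(np.median(h[...,2][k])),int(np.median(h[...,1][k])),int(np.median(z[k]))) if k.any() else (x0,))
    print(y0,b)
E
```

```text
[670.1853379  -19.48721908 229.98096237] 95.1003434724467
-8 [(104, 61, 146, 41), (106, 61, 148, 42), (108, 61, 146, 42), (110, 61, 146, 42), (112, 61, 148, 42), (114, 61, 146, 41), (116, 63, 146, 42), (118, 67, 141, 42), (120, 135, 111, 43), (122, 151, 110, 44), (124, 149, 110, 43), (126, 145, 111, 45), (128, 145, 111, 44), (130, 156, 110, 44), (132, 160, 111, 44), (134, 158, 111, 44)]
-3 [(104, 64, 147, 43), (106, 66, 147, 42), (108, 66, 147, 42), (110, 66, 148, 42), (112, 65, 148, 42), (114, 66, 148, 42), (116, 65, 148, 42), (118, 67, 143, 42), (120, 139, 112, 43), (122, 152, 110, 44), (124, 148, 111, 44), (126, 145, 111, 44), (128, 144, 111, 44), (130, 155, 111, 44), (132, 160, 110, 44), (134, 157, 111, 43)]
2 [(104, 65, 147, 42), (106, 65, 147, 42), (108, 65, 147, 42), (110, 65, 147, 42), (112, 65, 147, 42), (114, 65, 149, 42), (116, 65, 149, 42), (118, 64, 145, 41), (120, 133, 112, 43), (122, 151, 110, 43), (124, 149, 111, 44), (126, 145, 111, 44), (128, 143, 111, 44), (130, 156, 111, 44), (132, 159, 110, 43), (134, 158, 111, 44)]
7 [(104, 65, 148, 42), (106, 66, 148, 42), (108, 66, 148, 42), (110, 66, 147, 42), (112, 65, 147, 42), (114, 65, 146, 42), (116, 65, 148, 41), (118, 65, 145, 42), (120, 137, 112, 44), (122, 152, 110, 44), (124, 149, 110, 44), (126, 144, 110, 44), (128, 142, 110, 44), (130, 155, 109, 44), (132, 158, 110, 43), (134, 169, 112, 44)]
```

The batten meets the stop at jig x 119–120 with no gap, so it is home. Handing in.

```bash
python3 -c "
from plant import robot
print(robot.job_done())"
```

```text
the job is handed in; nothing more can be done
None
```

The job is handed in at about 37 s of the 72 s allowed: batten home against the stop, clamp locked with the bar, bar back on its cradle open side down, and the knob pulled fully out and sprung back; the hand-in returned no verdict.

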